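Push the pot crate up the ramp until it drops behind the lip

TASK

Put the small wooden crate of pots away on the sloping stand: take it by its bow handle, line it up with the ramp and push it up between the rails, without lifting it, against the sprung backstop until its near bottom edge drops fully behind the steel lip, then let go so that the spring holds it there. Work by feel: bear down only lightly and never force it against the backstop, the lip or the rails, and leave the other things on the bench where they are.

Things in the scene. Friction and masses are not known exactly. Their poses are not given: they have to be found in the camera images.
- crate: Open wooden crate with three pots fixed in it, 100 mm long (its x axis), 130 wide (y), 55 high, walls 8, pots reach 53 mm; 0.5 to 0.7 kg in all (varies). Origin: centre of its underside, z up. The bow handle is on its -x end, which stays nearest the robot. It starts on the bench before the ramp.
- crate_handle (a point): Middle of the crate's steel bow handle: a level round bar 12 mm thick along the crate's y, straight for 68 mm, its centre 38 mm out from the crate's -x face (32 mm free between bar and wall), 42 mm above the underside. Gripped across (fingers closing along the crate's x, one between bar and wall) it steers the crate and lets it pitch about the bar.
- stand: Fixed sloping plywood stand. Origin: middle of the ramp's foot at bench level; x level, uphill; z up. Side rails stand 136 mm apart inside (3 mm play each side of the crate, 2 mm at the cheeks), tops 21 mm above the ramp. At the foot two flared cheeks, 22 mm high, 165 mm apart at their mouth 24 mm before the foot, lead the crate in.
- ramp: The ramp's frame: the stand's origin, tilted 0.24 rad: x up the slope, y left, z square out of it. Ramp surface z = 0 from the bench (x = 0) to x = 90 mm. Beyond it is a cradle, clamped in slots 0 to 20 mm further up the slope; this setting d is NOT measured: find it by feel or eye. Seated, the crate's origin is at x = 147 mm + d, z = -6 mm.
- ramp_end (a point): Middle of the ramp board's upper end, under the lip plate (x = 90 mm, z = 0 in the ramp's frame). The cradle's steel lip plate overlaps the ramp: it rises from z = 0 at x = 61 mm + d to its crest z = 3 mm at 97 mm + d and ends there in a sheer 9 mm drop to the cradle's floor (z = -6 mm, parallel to the slope).
- rail_mid (a point): Point midway between the rails (x = 110 mm, z = 0 in the ramp's frame). Further up the cradle's sprung backstop (z 5 to 35 mm) faces the lip, 96 mm from it, and yields 7 mm: 2.5 N at touch, 5 N as the crate just clears the lip, 6.5 N where it is solid. Only in the 3 mm between can the near edge drop; a held handle must be borne down a little for it.
- sanding_block: wooden sanding block, 63 x 104 x 32 mm, lying on the bench nearer the robot's left; a bystander
- tape_roll: roll of tape lying flat, 56 mm across, 18 mm high, at the right front; a bystander
- offcut: small wooden offcut, 40 x 70 x 30 mm, to the right of the stand; a bystander
- tape_measure: tape measure, 32 x 97 x 64 mm, left front; a bystander

How it is judged:
On the way, in this order (a step that is already met when the one before it is completed fails the run):
1. the crate is on the ramp between the rails, pointing up the slope (x of crate in the frame of ramp between 0.045 and 0.135 m and y of crate in the frame of ramp between -0.008 and 0.008 m and z of crate in the frame of ramp below 0.015 m and angle between the x axis of crate and the x axis of ramp, either way round below 0.15 rad), for 0.1 s.
2. the crate lies flat on the cradle's floor, its near edge down behind the lip (z of crate in the frame of ramp between -0.01 and -0.0042 m and x of crate in the frame of ramp between 0.143 and 0.177 m and angle between the z axis of crate and the z axis of ramp, either way round below 0.04 rad and angle between the x axis of crate and the x axis of ramp, either way round below 0.06 rad), for 0.1 s.
At the end, for the whole second after the job is handed in: The crate is at rest on the cradle behind the lip: its origin 4.2 to 10 mm below the ramp's plane and 143 to 177 mm up the slope from the ramp's foot (whatever the cradle's setting), its underside within 0.04 rad of the slope and its x axis within 0.06 rad of the ramp's (all of step 2 and linear speed of crate below 0.01 m/s and angular speed of crate below 0.05 rad/s); the robot touches nothing.
It fails at once if the crate is forced against the stand (ramp, lip, rails or backstop) with more than 50 N (contact force between crate and stand above 50 N).
It fails at once if the crate is lifted off the ramp: its origin more than 20 mm above the ramp's plane once it is over the ramp (x of crate in the frame of ramp above 0.02 m and z of crate in the frame of ramp above 0.02 m).
It fails at once if a bystander is moved more than 20 mm (distance of any of sanding_block, tape_roll, offcut, tape_measure from where it was at the start of the episode above 0.02 m).
It also fails if it takes over 72 s, if anything falls off the work surface, if the arm or the gripper's body presses on something with over 40 N, if the wrist force passes 120 N, or if a joint passes its speed limit or range.

ROBOT

A 6-joint arm with a two-finger parallel gripper is mounted at the origin on a cart in front of the work surface, level with it; the furniture and walls round the work are solid. World frame = base frame: x ahead of the robot, y to its left, z up, the work surface at z = 0. Lengths are in m, angles in rad, forces in N, time in s.
With the tool pointing down it reaches from about 0.25 to 0.775 m from the base axis. Payload 4 kg.
Tool frame: the origin (TCP) lies midway between the tips of the shut fingers; the grasp point (between the pads) lies 19 mm behind it (robot.tcp_to_grasp is the z of the grasp point in the tool frame, in m); z points along the fingers, y is the line along which they close (so a half turn about z gives the same grasp; the last joint's range is limited). The gripper opens to 94 mm and grips with 3 to 60 N. Pads are 16 mm wide; open, the fingers measure 119 mm over their backs; the gripper's body (75 mm by 177 mm) begins 78 mm behind the grasp point.
Start: joints at [1.084, 0.087, 1.371, -0, 1.684, -0.103], TCP at [0.206, 0.51, 0.17] pointing down, gripper open.
Joint ranges: [-3.1, 3.1], [-0.76, 2.03], [0.27, 2.55], [-1.08, 4.22], [0.17, 2.65], [-2.57, 2.57]. Speed limits (rad/s): [2.79, 2.79, 3.14, 3.14, 3.14, 3.14].

INTERFACE

Orientations are given as [roll, pitch, yaw] about the fixed x, y, z axes, in that order (R = Rz(yaw) Ry(pitch) Rx(roll)).
In Python, from bench import robot gives the robot as it stands. The module is installed in compiled form; this text tells all that it offers.
- The arm moves only by the tool move_arm, never from a script. Its argument "motion" is one flat list of numbers, 7 for each row, row after row: the turn, a rotation vector about the tool's x, y, z in units of 45 degrees (1.0 is 45 degrees), then the shift along the tool's x, y, z in units of 100 mm (1.0 is 100 mm), then the opening, from 0 (shut) to 1 (fully open). A call has 1 to 12 rows; each row shifts and turns the commanded pose from where the row before left it, along the tool's axes as they then stand; what a row does not reach is not made up. A row lasts 1/12 s, in which the tool goes at most 41.7 mm and 7.16 degrees, less where a joint would pass 70% of its speed; a pose out of reach is approached as far as the arm can. A call with a number of a shift or a turn outside -1 to 1 is refused whole. A call with a gripper value outside its range is refused whole. The fingers move at their own pace and stop on an object; the grip force is fixed at half the most. Time passes only in rows, so rows that do not move let the fingers close. It gives the time, the measured TCP pose, the force, the opening and the grip force at its end, in the units of the state.
- robot.get_obs(): the state, without advancing time (a new reading comes with each control period).
- robot.snapshot(name): name is "side" or "top"; returns the picture (384x512x3 uint8, red, green, blue); there is no depth.
- robot.get_calibration(name): a dict with "fx", "fy", "cx", "cy" (pixels), "R" (3x3) and "t" (3): a world point X has camera coordinates R X + t. Camera axes: x right, y down, z forward; pixel columns grow to the right and rows downward; lengths in m; the calibration is good to about 2 mm. A picture is of the moment at which its call begins. get_calibration takes no time and is no camera call.
- robot.close_job(): hands the job in; it is judged then, once.
The state is a dict: "time": time; "joint_positions": joint angles; "qvel": joint speeds; "joint_torque": joint torques, N m; "tool_pos": TCP position; "ee_rot": TCP orientation; "wrist_force": force on the tool from outside, world axes, zero at the start; "wrist_torque": the same for the moment, N m; "width": finger opening in m; "finger_force": force on a finger pad.
Only numpy, scipy, OpenCV 4.12 (cv2) and the standard library are available. Lean on these libraries where they do the work, as an engineer would, in place of code of your own. Each camera call takes 0.05 s, during which the arm holds its last target. There are 200 camera calls.

## Working session

There is one attempt and no reset: what is moved stays moved. The work goes in short steps, Python scripts to look and compute and a tool call to move; the robot and the scene stay as the last step left them, time stands still between calls to the robot, and variables do not carry over. Pictures are saved under pics/ and viewed, at most 10 in all, crops included, and the job is handed in when it is done.

Besides the shell and the picture viewer there is one more tool, called as name(argument=value, ...) on one line, values as JSON. move_arm: Moves the arm, as the interface text tells. Shifts and turns lie within -1 to 1; 1 stands for 100 mm of shift or 45 degrees of turn. Its arguments: {"type":"object","properties":{"motion":{"type":"array","items":{"type":"number"}}},"required":["motion"]}

```bash
mkdir -p pics; python3 - <<'E'
from bench import robot
import cv2,numpy as np
o=robot.get_obs()
print({k:np.round(v,3).tolist() for k,v in o.items()}, robot.tcp_to_grasp)
for n in("top","side"):
    cv2.imwrite(f"pics/{n}0.png",cv2.resize(robot.snapshot(n)[:,:,::-1],(800,600),interpolation=cv2.INTER_CUBIC))
    c=robot.get_calibration(n);print(n,{k:np.round(v,4).tolist() for k,v in c.items()})
E
```

```text
{'time': 0.0, 'joint_positions': [1.084, 0.088, 1.372, -0.0, 1.684, -0.103], 'qvel': [-0.001, 0.001, 0.0, -0.0, 0.002, -0.001], 'joint_torque': [-0.001, -34.02, -30.242, 0.072, 0.033, -0.0], 'tool_pos': [0.206, 0.509, 0.169], 'ee_rot': [-3.139, -0.0, 2.758], 'wrist_force': [-0.418, -0.024, -0.804], 'wrist_torque': [-0.044, -0.006, -0.026], 'finger_force': 0.0, 'width': 0.094} -0.0188
top {'fx': 357.229, 'fy': 357.229, 'cx': 254.8109, 'cy': 190.2288, 'R': [[0.0007, -0.9999, 0.0121], [-0.9807, -0.003, -0.1956], [0.1956, -0.0117, -0.9806]], 't': [-0.0237, 0.545, 1.0026]}
side {'fx': 454.2638, 'fy': 454.2638, 'cx': 256.8024, 'cy': 187.841, 'R': [[0.9971, 0.0751, 0.0121], [0.0543, -0.5922, -0.804], [-0.0532, 0.8023, -0.5946]], 't': [-0.5459, 0.0188, 1.3517]}
```

View pics/top0.png

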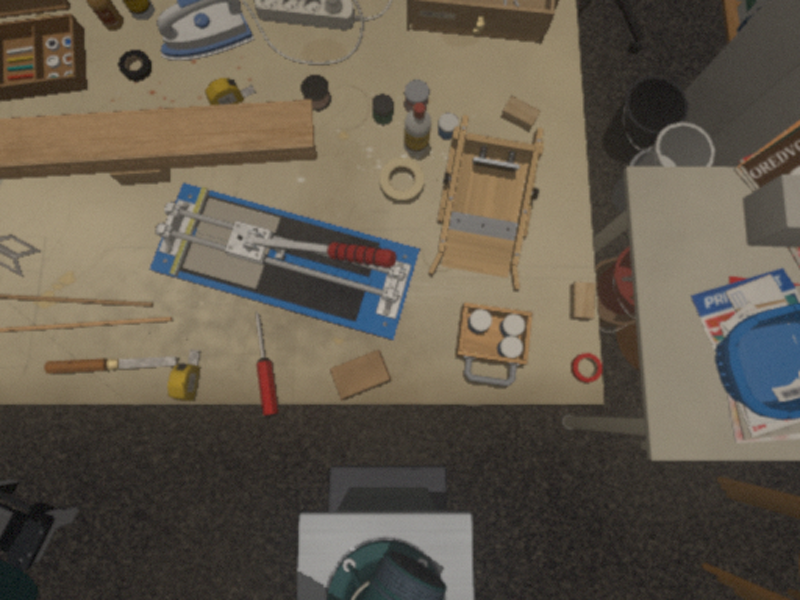

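View pics/side0.png

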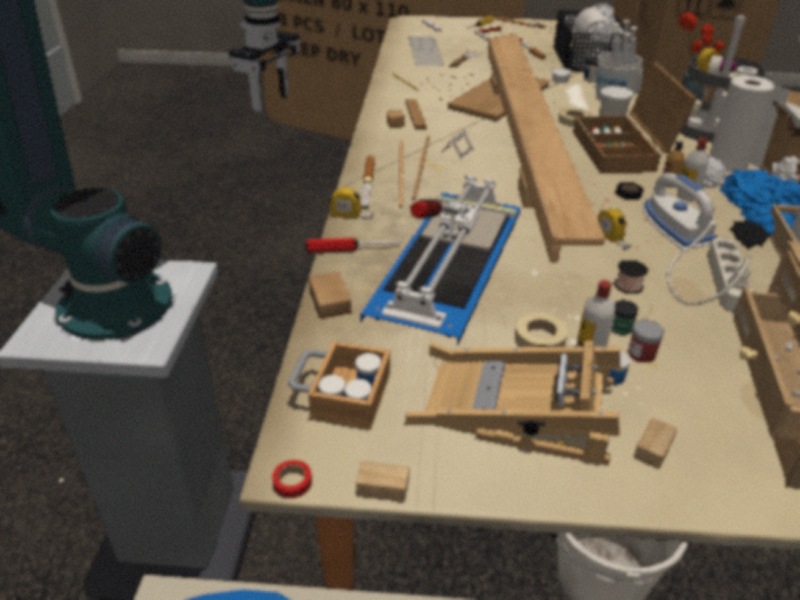

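The top view shows the crate at about (495,335) with its handle at (490,378), and the ramp foot at about (475,270). The lip plate is at (483,225) and the backstop at (495,160). In the side view the crate is at (348,380). I'll enlarge both regions to measure them.

```bash
python3 - <<'E'
from bench import robot
import cv2,numpy as np
for n,(x0,y0,x1,y1,s) in {"top":(265,70,365,255,3.2),"side":(180,210,400,300,3.6)}.items():
    im=np.mean([robot.snapshot(n)[:,:,::-1] for _ in range(2)],axis=0).astype(np.uint8)
    cv2.imwrite(f"pics/{n}0_raw.png",im)
    c=cv2.resize(im[y0:y1,x0:x1],None,fx=s,fy=s,interpolation=cv2.INTER_CUBIC)
    cv2.imwrite(f"pics/{n}1.png",c);print(c.shape)
E
```

```text
(592, 320, 3)
(324, 792, 3)
```

View pics/top1.png

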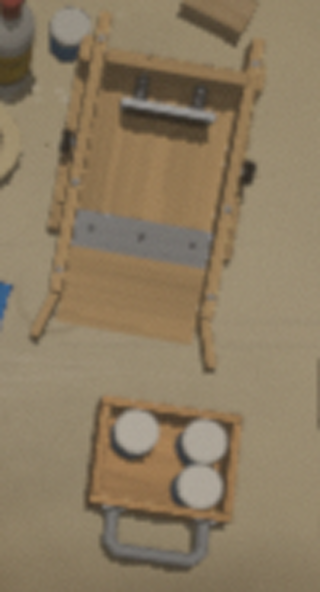

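View pics/side1.png

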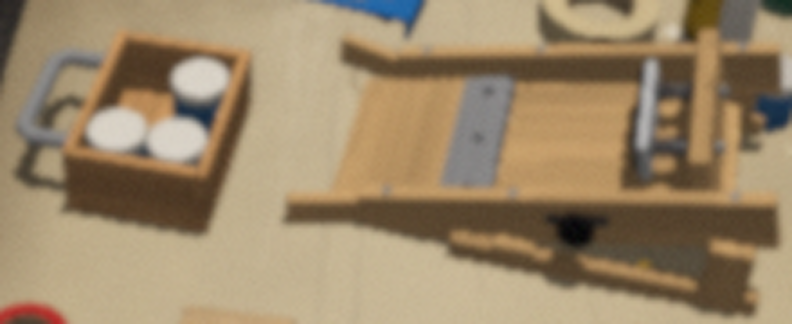

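The top crop shows the crate rim corners at about (101,399), (241,413), (229,519) and (91,502), the handle bar from (112,550) to (200,559), the foot line from (58,318) to (198,341), the lip's near edge from (71,245) to (208,266) and its far edge from (80,212) to (213,232). The side crop shows the lip from (466,77) to (443,184) and (513,77) to (495,187), and the foot from (362,85) to (332,192).

```bash
cat >h.py <<'E'
from bench import robot
import numpy as np
CR={"top":(265,70,3.2),"side":(180,210,3.6)}
def ray(n,uv):
    c=robot.get_calibration(n);x0,y0,s=CR[n]
    u=x0+(uv[0]+.5)/s-.5;v=y0+(uv[1]+.5)/s-.5
    R=np.array(c["R"]);t=np.array(c["t"])
    return -R.T@t, R.T@np.array([(u-c["cx"])/c["fx"],(v-c["cy"])/c["fy"],1])
def on(n,uv,p,nrm):
    o,d=ray(n,uv);return o+d*(np.dot(np.array(p)-o,nrm)/np.dot(d,nrm))
def z(n,uv,h): return on(n,uv,[0,0,h],[0,0,1.])
E
python3 - <<'E'
from h import *
np.set_printoptions(precision=4,suppress=True)
def ang(a,b): d=b-a; return np.arctan2(d[1],d[0])
C=[z("top",p,.055) for p in((101,399),(241,413),(229,519),(91,502))]
print("crate top",np.array(C),np.mean(C,0),"yaws",ang(C[1],C[0])-np.pi/2,ang(C[2],C[3])-np.pi/2,ang(C[3],C[0]),ang(C[2],C[1]))
C=[z("side",p,.055) for p in((122,35),(250,52),(206,177),(67,152))]
print("crate side (FL.. order: NL,FL,FR,NR)",np.array(C),np.mean(C,0),ang(C[0],C[1]),ang(C[3],C[2]),ang(C[3],C[0])-np.pi/2,ang(C[2],C[1])-np.pi/2)
print("handle",z("top",(112,550),.042),z("top",(200,559),.042))
for n,F,Ls in (("top",((58,318),(198,341)),((71,245),(208,266),(80,212),(213,232))),("side",((362,85),(332,192)),((466,77),(443,184),(513,77),(495,187)))):
    f=[z(n,p,0) for p in F];m=np.mean(f,0);yaw=ang(f[1],f[0])-np.pi/2
    for y in(yaw,-.15):
        nx=np.array([np.cos(y)*np.cos(.24),np.sin(y)*np.cos(.24),np.sin(.24)]);ny=np.array([-np.sin(y),np.cos(y),0]);nz=np.cross(nx,ny)
        P=[on(n,p,m,nz)-m for p in Ls]
        print(n,"foot",f[0],f[1],m,"yaw",y,"lip xy",[(round(p@nx,4),round(p@ny,4)) for p in P])
E
```

```text
crate top [[ 0.5329 -0.145   0.055 ]
 [ 0.5201 -0.2739  0.055 ]
 [ 0.4227 -0.2585  0.055 ]
 [ 0.4379 -0.1338  0.055 ]] [ 0.4784 -0.2028  0.055 ] yaws -0.09856363480167896 -0.12084882043146172 -0.11704579940379835 -0.15663191308013596
crate side (FL.. order: NL,FL,FR,NR) [[ 0.4445 -0.1406  0.055 ]
 [ 0.5383 -0.151   0.055 ]
 [ 0.5207 -0.2771  0.055 ]
 [ 0.4262 -0.2622  0.055 ]] [ 0.4824 -0.2077  0.055 ] -0.10994948853407964 -0.15641254381687186 -0.1490447504425969 -0.13902891420920271
handle [ 0.3955 -0.1536  0.042 ] [ 0.3875 -0.2336  0.042 ]
top foot [ 0.6243 -0.1115  0.    ] [ 0.6015 -0.2488  0.    ] [ 0.6129 -0.1802  0.    ] yaw -0.1644458955354844 lip xy [(np.float64(0.0727), np.float64(0.0689)), (np.float64(0.0739), np.float64(-0.0667)), (np.float64(0.1059), np.float64(0.0656)), (np.float64(0.1074), np.float64(-0.0659))]
top foot [ 0.6243 -0.1115  0.    ] [ 0.6015 -0.2488  0.    ] [ 0.6129 -0.1802  0.    ] yaw -0.15 lip xy [(np.float64(0.0736), np.float64(0.0679)), (np.float64(0.073), np.float64(-0.0678)), (np.float64(0.1067), np.float64(0.0641)), (np.float64(0.1065), np.float64(-0.0674))]
side foot [ 0.6196 -0.118   0.    ] [ 0.6026 -0.23   -0.    ] [ 0.6111 -0.174  -0.    ] yaw -0.15108588821569802 lip xy [(np.float64(0.0782), np.float64(0.0631)), (np.float64(0.0774), np.float64(-0.049)), (np.float64(0.1131), np.float64(0.0618)), (np.float64(0.1137), np.float64(-0.052))]
side foot [ 0.6196 -0.118   0.    ] [ 0.6026 -0.23   -0.    ] [ 0.6111 -0.174  -0.    ] yaw -0.15 lip xy [(np.float64(0.0782), np.float64(0.063)), (np.float64(0.0774), np.float64(-0.0491)), (np.float64(0.1132), np.float64(0.0617)), (np.float64(0.1136), np.float64(-0.0521))]
```

move_arm(motion=[0,0,0.152,0,0,0,0.4,0,0,0.152,0,0,0,0.4,0,0,0.152,0,0,0,0.4,0,0,0.152,0,0,0,0.4,0,0,0.152,0,0,0,0.4,0,0,0.152,0,0,0,0.4,0,0,0.152,0,0,0,0.4,0,0,0.152,0,0,0,0.4,0,0,0.152,0,0,0,0.4,0,0,0.152,0,0,0,0.4,0,0,0.152,0,0,0,0.4])

```text
time: 1.22
tool_pos: [0.2059, 0.5099, 0.1698]
ee_rot: [-3.142, 0.0, 1.439]
wrist_force: [-0.7, 0.2, 0.5]
width: 0.0375
finger_force: 0.0
```

move_arm(motion=[0,0,0,-0.34,0.136,0,0.4,0,0,0,-0.34,0.136,0,0.4,0,0,0,-0.34,0.136,0,0.4,0,0,0,-0.34,0.136,0,0.4,0,0,0,-0.34,0.136,0,0.4,0,0,0,-0.34,0.136,0,0.4,0,0,0,-0.34,0.136,0,0.4,0,0,0,-0.34,0.136,0,0.4,0,0,0,-0.34,0.136,0,0.4,0,0,0,-0.34,0.136,0,0.4])

```text
time: 2.05
tool_pos: [0.298, 0.1541, 0.1701]
ee_rot: [3.14, -0.001, 1.445]
wrist_force: [0.5, 0.2, -0.2]
width: 0.0379
finger_force: 0.0
```

move_arm(motion=[0,0,0,-0.34,0.136,0,0.4,0,0,0,-0.34,0.136,0,0.4,0,0,0,-0.34,0.136,0,0.4,0,0,0,-0.34,0.136,0,0.4,0,0,0,-0.34,0.136,0,0.4,0,0,0,-0.34,0.136,0,0.4,0,0,0,-0.34,0.136,0,0.4,0,0,0,-0.34,0.136,0,0.4,0,0,0,-0.34,0.136,0,0.4,0,0,0,0,0,0,0.4,0,0,0,0,0,0,0.4])

```text
time: 2.97
tool_pos: [0.3807, -0.1645, 0.1693]
ee_rot: [-3.14, -0.001, 1.441]
wrist_force: [0.2, 0.3, 0.2]
width: 0.0376
finger_force: 0.0
```

move_arm(motion=[0,0,0,-0.14,0.075,0,0.4,0,0,0,-0.14,0.075,0,0.4,0,0,0,0,0,0.3,0.4,0,0,0,0,0,0.3,0.4,0,0,0,0,0,0.3,0.4,0,0,0,0,0,0,0.4,0,0,0,0,0,0,0.4])

```text
time: 3.55
tool_pos: [0.3912, -0.191, 0.0789]
ee_rot: [-3.138, -0.002, 1.446]
wrist_force: [-0.2, -0.2, 0.2]
width: 0.0377
finger_force: 0.0
```

```bash
python3 - <<'E'
from bench import robot
import cv2,numpy as np
for n,(x0,y0,x1,y1,s) in {"top":(285,170,355,265,5),"side":(165,190,265,290,5)}.items():
    im=robot.snapshot(n)[:,:,::-1]
    globals()[n]=cv2.resize(im[y0:y1,x0:x1],None,fx=s,fy=s,interpolation=cv2.INTER_CUBIC)
h=500
a=cv2.copyMakeBorder(top,0,h-top.shape[0],0,0,cv2.BORDER_CONSTANT)[:, :290]
cv2.imwrite("pics/g1.png",np.hstack([a,side]))
E
```

```text
(no output)
```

View pics/g1.png

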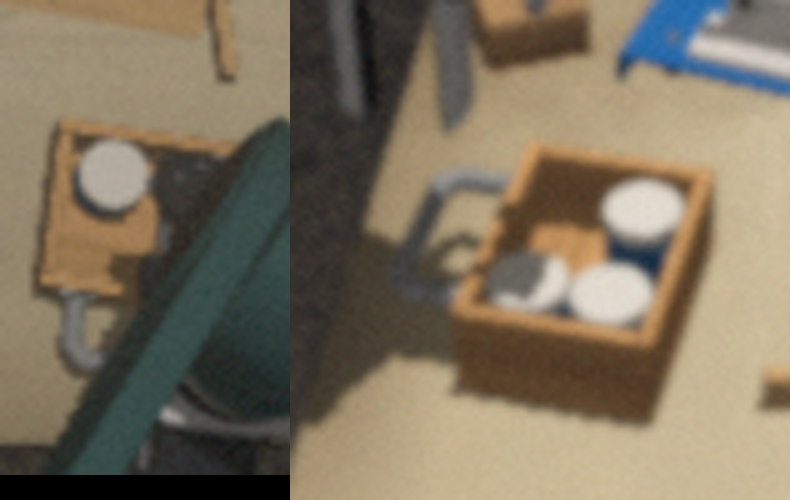

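The side crop shows the fingertips at (355,115) and (455,125), one on each side of the bar, which runs from (440,180) to (405,290). That agrees with the measurement, so I'll descend.

move_arm(motion=[0,0,0,-0.02,0.01,0.2,0.4,0,0,0,0,0,0.15,0.4,0,0,0,0,0,0.1,0.4,0,0,0,0,0,0.1,0.4,0,0,0,0,0,0,0.4,0,0,0,0,0,0,0.4])

```text
time: 4.15
tool_pos: [0.3934, -0.1953, 0.0254]
ee_rot: [3.141, 0.0, 1.445]
wrist_force: [-0.5, 0.6, 0.6]
width: 0.0375
finger_force: 0.0
```

move_arm(motion=[0,0,0,0,0,0,0,0,0,0,0,0,0,0,0,0,0,0,0,0,0,0,0,0,0,0,0,0,0,0,0,0,0,0,0,0,0,0,0,0,0,0])

```text
time: 4.65
tool_pos: [0.3932, -0.1952, 0.025]
ee_rot: [3.141, 0.0, 1.445]
wrist_force: [0.4, 0.2, -0.3]
width: 0.0017
finger_force: 0.0
```

```bash
python3 - <<'E'
from bench import robot
import cv2,numpy as np
print(robot.get_obs()['width'])
for n,(x0,y0,x1,y1,s) in {"top":(285,170,355,265,5),"side":(165,190,265,290,5)}.items():
    im=robot.snapshot(n)[:,:,::-1]
    globals()[n]=cv2.resize(im[y0:y1,x0:x1],None,fx=s,fy=s,interpolation=cv2.INTER_CUBIC)
h=500
a=cv2.copyMakeBorder(top,0,h-top.shape[0],0,0,cv2.BORDER_CONSTANT)[:, :290]
cv2.imwrite("pics/g2.png",np.hstack([a,side]))
E
```

```text
0.0016834815434154042
```

View pics/g2.png

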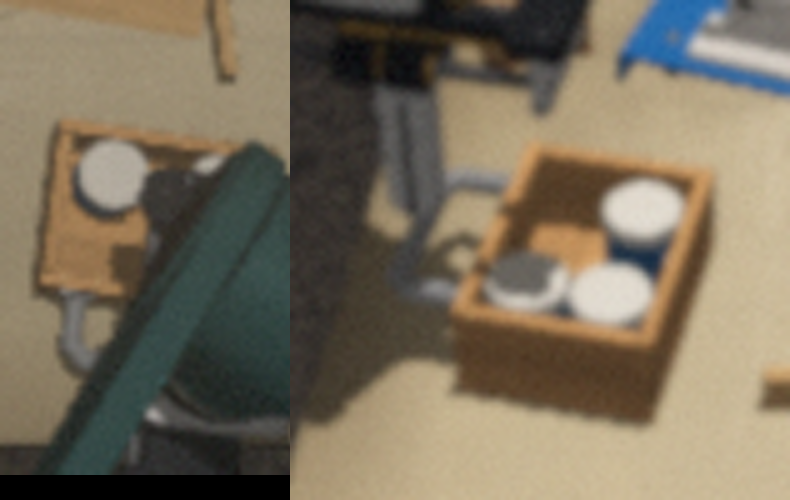

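```bash
python3 - <<'E'
from bench import robot
import numpy as np
c=robot.get_calibration("side");R=np.array(c["R"]);t=np.array(c["t"])
def pr(X):
    q=R@np.array(X)+t;u=c["fx"]*q[0]/q[2]+c["cx"];v=c["fy"]*q[1]/q[2]+c["cy"]
    return np.round([(u-165+.5)*5+290,(v-190+.5)*5])
print(robot.get_obs()["tool_pos"],pr([.393,-.195,.025]),pr([.393,-.195,.10]),"bar",pr([.393,-.195,.042]),pr([.398,-.16,.042]),pr([.389,-.229,.042]))
E
```

```text
[ 0.39310817 -0.19516309  0.02490398] [422. 257.] [410. 145.] bar [419. 233.] [442. 187.] [398. 279.]
```

```bash
python3 - <<'E'
from bench import robot
import numpy as np
for n in("side","top"):
    c=robot.get_calibration(n);R=np.array(c["R"]);t=np.array(c["t"])
    def pr(X):
        q=R@np.array(X)+t;return np.round([(c["fx"]*q[0]/q[2]+c["cx"])*1.5625,(c["fy"]*q[1]/q[2]+c["cy"])*1.5625],1)
    f=np.array([.374,.927,0])*.053
    for z in(.17,.2):
        p=np.array([.206,.509,z]);print(n,z,pr(p),pr(p+f),pr(p-f),"base",pr([0,0,0]))
E
python3 - <<'E'
import cv2
im=cv2.imread('pics/side0_raw.png');cv2.imwrite('pics/s3.png',cv2.resize(im[10:100,130:220],None,fx=5,fy=5,interpolation=cv2.INTER_CUBIC))
E
```

```text
side 0.17 [271.9 117.8] [284.7 110. ] [258.5 125.9] base [114.6 303.4]
side 0.2 [270.7 105.3] [283.7  97.7] [257.1 113.3] base [114.6 303.4]
top 0.17 [ 57.9 495. ] [ 27.8 481.7] [ 88.2 508.3] base [384.9 600.7]
top 0.2 [ 46.2 498. ] [ 15.1 484.2] [ 77.5 511.8] base [384.9 600.7]
```

View pics/s3.png

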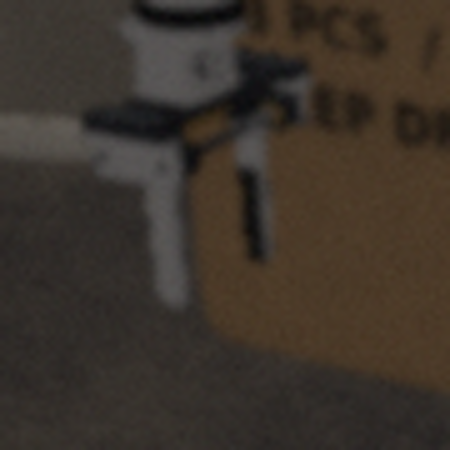

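The fingertips look about 30 mm higher than the reported TCP in both the start picture and the last one. In the last one the tips sit at (412,212), just above the bar at (419,233). The fingers therefore closed over the bar and missed it. I'll reopen and go lower, watching the force.

move_arm(motion=[0,0,0,0,0,0,0.4,0,0,0,0,0,0,0.4,0,0,0,0,0,0,0.4,0,0,0,0,0,0,0.4,0,0,0,0,0,0.05,0.4,0,0,0,0,0,0.05,0.4,0,0,0,0,0,0.05,0.4,0,0,0,0,0,0.02,0.4])

```text
time: 5.42
tool_pos: [0.3923, -0.1946, 0.0065]
ee_rot: [-3.14, -0.001, 1.445]
wrist_force: [0.1, 0.0, 0.7]
width: 0.0378
finger_force: 0.0
```

move_arm(motion=[0,0,0,0,0,0.02,0.4,0,0,0,0,0,0.02,0.4,0,0,0,0,0,0.01,0.4,0,0,0,0,0,0,0.4])

```text
time: 5.75
tool_pos: [0.393, -0.1951, 0.0026]
ee_rot: [-3.141, -0.0, 1.445]
wrist_force: [0.3, -0.1, 0.1]
width: 0.0375
finger_force: 0.0
```

move_arm(motion=[0,0,0,0,0,0.02,0.4,0,0,0,0,0,0.02,0.4,0,0,0,0,0,0.02,0.4,0,0,0,0,0,0,0.4])

```text
time: 6.08
tool_pos: [0.3928, -0.1949, -0.0036]
ee_rot: [-3.141, -0.0, 1.445]
wrist_force: [-0.0, 0.5, -0.3]
width: 0.0379
finger_force: 0.0
```

move_arm(motion=[0,0,0,0,0,0,0,0,0,0,0,0,0,0,0,0,0,0,0,0,0,0,0,0,0,0,0,0,0,0,0,0,0,0,0])

```text
time: 6.5
tool_pos: [0.3922, -0.1951, -0.0031]
ee_rot: [-3.14, -0.0, 1.445]
wrist_force: [-2.8, 0.6, 2.9]
width: 0.0109
finger_force: 30.0
```

```bash
python3 - <<'E'
from bench import robot
import cv2,numpy as np
print(robot.get_obs())
for n,(x0,y0,x1,y1,s) in {"top":(265,80,355,265,2.7),"side":(165,190,265,290,5)}.items():
    im=robot.snapshot(n)[:,:,::-1]
    globals()[n]=cv2.resize(im[y0:y1,x0:x1],None,fx=s,fy=s,interpolation=cv2.INTER_CUBIC)
cv2.imwrite("pics/g3.png",np.hstack([cv2.copyMakeBorder(top,0,500-top.shape[0],0,0,cv2.BORDER_CONSTANT),side]))
E
```

```text
{'time': 6.5, 'joint_positions': array([-5.90317713e-01, -5.77209584e-02,  1.87092681e+00, -8.87040127e-04,
        1.33024121e+00, -4.63874051e-01]), 'qvel': array([-2.44841334e-04, -1.15912250e-03,  1.64618886e-03,  1.28421077e-03,
       -2.05198142e-03, -4.62239326e-05]), 'joint_torque': array([  0.56292113, -24.33378518, -27.85961866,   0.52190507,
        -0.86705564,  -0.07599114]), 'tool_pos': array([ 0.39220048, -0.19505101, -0.00311092]), 'ee_rot': array([-3.13954885e+00, -5.96243966e-05,  1.44456473e+00]), 'wrist_force': array([-2.79298425,  0.58028258,  2.85874765]), 'wrist_torque': array([ 0.01243414,  0.61810332, -0.07491657]), 'finger_force': 29.99327927827835, 'width': 0.01090336934189345}
```

View pics/g3.png

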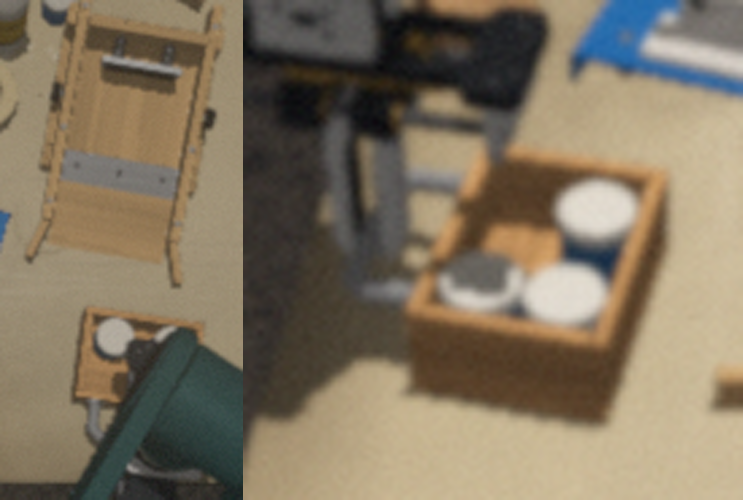

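The grip holds, at width 10.9 mm and 30 N. Next I'll turn the crate slightly and slide it sideways onto the ramp's axis.

move_arm(motion=[0,0,0.04,0,0,0,0,0,0,0,0.05,0.03,0,0,0,0,0,0.06,0.03,0,0,0,0,0,0.06,0.03,0,0,0,0,0,0.06,0.03,0,0,0,0,0,0.06,0.03,0,0,0,0,0,0.06,0.03,0,0,0,0,0,0.06,0.02,0,0,0,0,0,0.05,0.02,0,0,0,0,0,0.03,0.01,0,0,0,0,0,0,0,0,0])

```text
time: 7.52
tool_pos: [0.4242, -0.1494, -0.0031]
ee_rot: [3.141, -0.001, 1.414]
wrist_force: [-0.5, -0.7, -0.8]
width: 0.0108
finger_force: 30.2
```

```bash
python3 - <<'E'
from bench import robot
import cv2,numpy as np
print(robot.get_obs()['wrist_torque'])
for n,(x0,y0,x1,y1,s) in {"top":(265,70,365,255,3.2),"side":(180,210,350,300,2.8)}.items():
    im=robot.snapshot(n)[:,:,::-1]
    cv2.imwrite(f"pics/{n}4_raw.png",im)
    globals()[n]=cv2.resize(im[y0:y1,x0:x1],None,fx=s,fy=s,interpolation=cv2.INTER_CUBIC)
cv2.imwrite("pics/g4.png",np.hstack([top,cv2.copyMakeBorder(side,0,592-side.shape[0],0,0,cv2.BORDER_CONSTANT)]))
E
```

```text
[-0.30902723  0.1220901  -0.18063992]
```

View pics/g4.png

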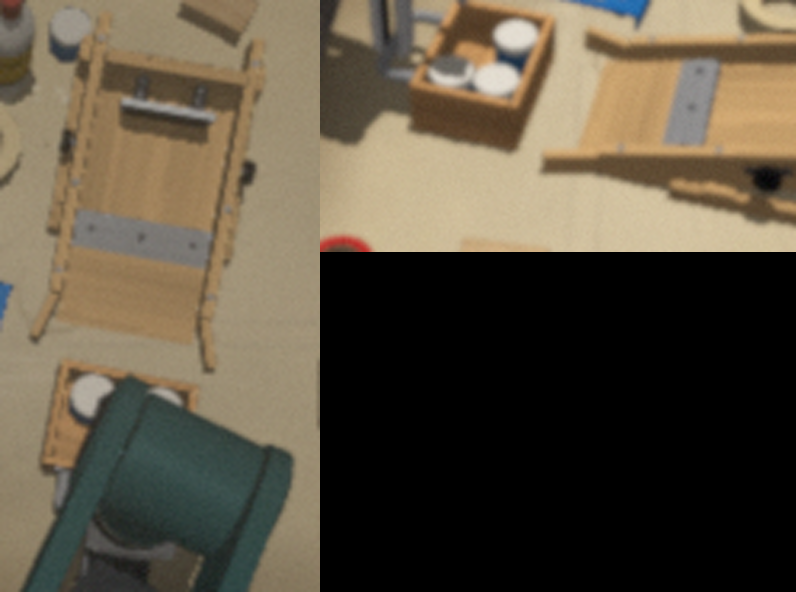

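The top view shows the front rim from (62,364) to (197,387) and the left rim running to (42,465). I'll work out how the crate lies relative to the stand.

```bash
python3 - <<'E'
from h import *; import h
np.set_printoptions(precision=4,suppress=True)
def ang(a,b): d=b-a; return np.arctan2(d[1],d[0])
FL,FR,NL=[z("top",p,.055) for p in((62,364),(197,387),(42,465))]
y=-.157;F=np.array([.612,-.180,0]);nx=np.array([np.cos(y),np.sin(y),0]);ny=np.array([-np.sin(y),np.cos(y),0])
for n,p in zip("FL FR NL".split(),(FL,FR,NL)): print(n,p,(p-F)@nx,(p-F)@ny)
print(ang(FR,FL)-np.pi/2,ang(NL,FL))
h.CR["side"]=(180,210,2.8)
P=[z("side",p,.055) for p in((140,2),(232,17),(198,107),(93,83))]
for n,p in zip("NL FL FR NR".split(),P): print(n,p,(p-F)@nx,(p-F)@ny)
print(ang(P[0],P[1]),ang(P[3],P[2]),ang(P[3],P[0])-np.pi/2,ang(P[2],P[1])-np.pi/2)
E
```

```text
FL [ 0.5658 -0.1095  0.055 ] -0.056656700684241335 0.062452945355387784
FR [ 0.5444 -0.2342  0.055 ] -0.058264768958973964 -0.06408766824954319
NL [ 0.4715 -0.0898  0.055 ] -0.15287164077248722 0.06716343680032974
-0.16970723820839284 -0.2059189448108878
NL [ 0.4818 -0.1003  0.055 ] -0.14107624577224773 0.05831940160409728
FL [ 0.5706 -0.1147  0.055 ] -0.051073284048125805 0.05806833758785224
FR [ 0.5492 -0.2378  0.055 ] -0.05298261633999318 -0.06691533756173379
NR [ 0.4544 -0.2158  0.055 ] -0.15009402163825897 -0.0600369267761711
-0.15978950114787774 -0.22771200845750078 -0.23304482643517943 -0.17227546521183612
```

The crate is centred to within about 3 mm and about 0.02 rad off in yaw, which the cheeks will correct. I'll advance it.

move_arm(motion=[0,0,-0.02,0,0.04,0,0,0,0,0,0,0.05,0,0,0,0,0,0,0.05,0,0,0,0,0,0,0.05,0,0,0,0,0,0,0.05,0,0,0,0,0,0,0.05,0,0,0,0,0,0,0.05,0,0,0,0,0,0,0.05,0,0,0,0,0,0,0.04,0,0,0,0,0,0,0.03,0,0,0,0,0,0,0.02,0,0])

```text
time: 8.53
tool_pos: [0.4688, -0.1564, -0.0031]
ee_rot: [-3.136, -0.002, 1.43]
wrist_force: [-7.3, 1.2, 6.9]
width: 0.0111
finger_force: 30.0
```

move_arm(motion=[0,0,0,0,0.03,0.003,0,0,0,0,0,0.03,0.003,0,0,0,0,0,0.03,0.003,0,0,0,0,0,0.03,0.004,0,0,0,0,0,0.03,0.004,0])

```text
time: 8.95
tool_pos: [0.4824, -0.158, -0.0044]
ee_rot: [-3.133, -0.002, 1.43]
wrist_force: [-10.6, 2.4, 11.4]
width: 0.0109
finger_force: 30.0
```

The force comes from the pads holding the crate's pitch: the tool is being tilted as the front edge starts to climb. I'll pitch the tool together with the crate (a negative turn about tool x) and check the force.

move_arm(motion=[-0.015,0,0,0,0,-0.005,0,-0.015,0,0,0,0,-0.003,0,0,0,0,0,0,0,0,0,0,0,0,0,0,0])

```text
time: 9.28
tool_pos: [0.4849, -0.1586, -0.0044]
ee_rot: [3.12, -0.002, 1.429]
wrist_force: [-5.1, 1.6, 1.5]
width: 0.0111
finger_force: 30.0
```

That brought the vertical force down to 1.5 N. I'll continue up with a matched pitch.

move_arm(motion=[-0.0124,0,0,0,0.04,0.005,0,-0.0124,0,0,0,0.04,0.005,0,-0.0124,0,0,0,0.04,0.006,0,-0.0124,0,0,0,0.04,0.006,0,-0.0124,0,0,0,0.04,0.006,0,-0.0124,0,0,0,0.04,0.006,0])

```text
time: 9.78
tool_pos: [0.5083, -0.1623, -0.0066]
ee_rot: [3.063, -0.001, 1.429]
wrist_force: [-6.5, 1.2, 4.5]
width: 0.0112
finger_force: 30.0
```

move_arm(motion=[-0.0124,0,0,0,0.04,0.007,0,-0.0124,0,0,0,0.04,0.007,0,-0.0124,0,0,0,0.04,0.008,0,-0.0124,0,0,0,0.04,0.008,0])

```text
time: 10.12
tool_pos: [0.5245, -0.1646, -0.0081]
ee_rot: [3.024, -0.001, 1.429]
wrist_force: [-6.4, 0.8, 4.0]
width: 0.011
finger_force: 30.0
```

move_arm(motion=[-0.0124,0,0.005,0,0.04,0.008,0,-0.0124,0,0.005,0,0.04,0.009,0,-0.0124,0,0,0,0.04,0.009,0,-0.0124,0,0,0,0.04,0.0095,0,-0.0124,0,0,0,0.04,0.01,0,-0.0124,0,0,0,0.04,0.01,0])

```text
time: 10.62
tool_pos: [0.5489, -0.1682, -0.0103]
ee_rot: [2.965, -0.002, 1.421]
wrist_force: [-6.6, 0.4, 3.5]
width: 0.011
finger_force: 30.0
```

move_arm(motion=[-0.0144,0,0,0,0.04,0.011,0,-0.016,0,0,0,0.04,0.012,0,-0.016,0,0,0,0.04,0.012,0])

```text
time: 10.87
tool_pos: [0.5611, -0.17, -0.0117]
ee_rot: [2.929, -0.002, 1.421]
wrist_force: [-5.3, 1.9, 2.2]
width: 0.0109
finger_force: 30.0
```

move_arm(motion=[-0.016,0,0,0,0.04,0.013,0,-0.016,0,0,0,0.04,0.014,0,-0.016,0,0,0,0.04,0.014,0,-0.015,0,0,0,0.035,0.012,0,0,0,0,0,0,0,0])

```text
time: 11.28
tool_pos: [0.5732, -0.1718, -0.0132]
ee_rot: [2.888, -0.002, 1.422]
wrist_force: [-21.7, 3.5, 17.3]
width: 0.0113
finger_force: 30.0
```

The crate is pressing into the slope because its rear edge is already at the foot. I'll ease up.

move_arm(motion=[0,0,0,0,-0.02,-0.01,0,0,0,0,0,0,-0.01,0,0,0,0,0,0,0,0])

```text
time: 11.53
tool_pos: [0.5743, -0.172, -0.0125]
ee_rot: [2.88, -0.002, 1.421]
wrist_force: [-6.4, -0.4, 0.9]
width: 0.0106
finger_force: 30.0
```

move_arm(motion=[-0.003,0,0,0,0.03,0,0,-0.003,0,0,0,0.03,0,0,-0.003,0,0,0,0.03,0,0,-0.003,0,0,0,0.03,0,0])

```text
time: 11.87
tool_pos: [0.5871, -0.174, -0.0091]
ee_rot: [2.869, -0.002, 1.421]
wrist_force: [-2.9, -0.3, -2.8]
width: 0.011
finger_force: 30.0
```

```bash
python3 - <<'E'
from bench import robot
import cv2,numpy as np
for n,(x0,y0,x1,y1,s) in {"side":(210,200,400,305,4.2)}.items():
    im=robot.snapshot(n)[:,:,::-1]
    cv2.imwrite("pics/g5.png",cv2.resize(im[y0:y1,x0:x1],None,fx=s,fy=s,interpolation=cv2.INTER_CUBIC))
E
```

```text
(no output)
```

View pics/g5.png

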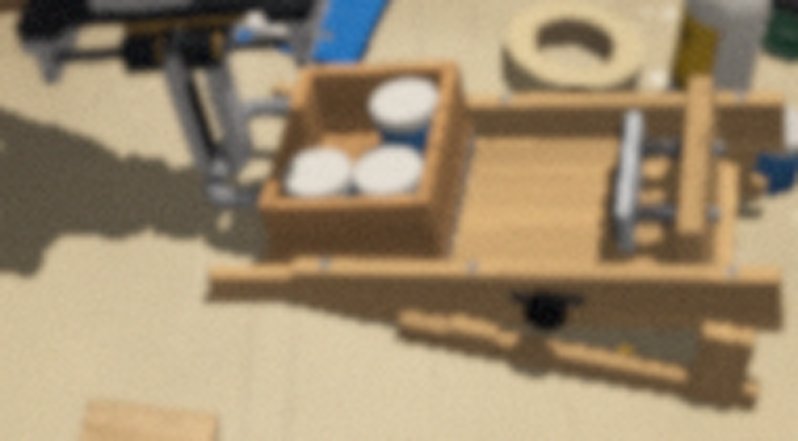

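The side view shows the crate on the ramp between the rails. Its front lower edge, at about (445,255), covers the lip plate, and the backstop at (628,180) is still ahead.

move_arm(motion=[-0.0025,0,0,0,0.04,0.003,0,-0.0025,0,0,0,0.04,0.003,0,-0.0025,0,0,0,0.04,0.0025,0,-0.0025,0,0,0,0.04,0.0025,0,-0.0025,0,0,0,0.04,0.0025,0])

```text
time: 12.33
tool_pos: [0.6073, -0.1773, -0.0036]
ee_rot: [2.857, -0.001, 1.421]
wrist_force: [-4.0, 0.7, -3.1]
width: 0.0112
finger_force: 30.0
```

move_arm(motion=[-0.0025,0,0,0,0.04,0.0025,0,-0.0025,0,0,0,0.04,0.0025,0,-0.0025,0,0,0,0.04,0.0025,0])

```text
time: 12.58
tool_pos: [0.6187, -0.1791, -0.0009]
ee_rot: [2.851, -0.001, 1.421]
wrist_force: [-5.5, 0.1, -2.2]
width: 0.0112
finger_force: 30.0
```

move_arm(motion=[0,0,0,0,0,0,0.145,0,0,0,0,0,0,0.145,0,0,0,0,0.04,0.002,0.145,0,0,0,0,0.04,0.002,0.145,0,0,0,0,0.04,0.002,0.145,0,0,0,0,0.04,0.002,0.145])

```text
time: 13.08
tool_pos: [0.6329, -0.1809, 0.0026]
ee_rot: [2.854, -0.001, 1.421]
wrist_force: [-6.7, 0.8, 1.1]
width: 0.0137
finger_force: 3.2
```

move_arm(motion=[0.02,0,0,0,0.035,-0.014,0.145,0.02,0,0,0,0.035,-0.014,0.145,0.02,0,0,0,0.035,-0.014,0.145,0.02,0,0,0,0.035,-0.014,0.145])

```text
time: 13.42
tool_pos: [0.6448, -0.1829, 0.0123]
ee_rot: [2.917, -0.001, 1.421]
wrist_force: [-7.5, 0.3, 3.2]
width: 0.0135
finger_force: 3.4
```

```bash
python3 - <<'E'
from bench import robot
import cv2,numpy as np
for n,(x0,y0,x1,y1,s) in {"side":(210,200,400,305,4.2)}.items():
    im=robot.snapshot(n)[:,:,::-1]
    cv2.imwrite("pics/g6.png",cv2.resize(im[y0:y1,x0:x1],None,fx=s,fy=s,interpolation=cv2.INTER_CUBIC))
E
```

```text
(no output)
```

View pics/g6.png

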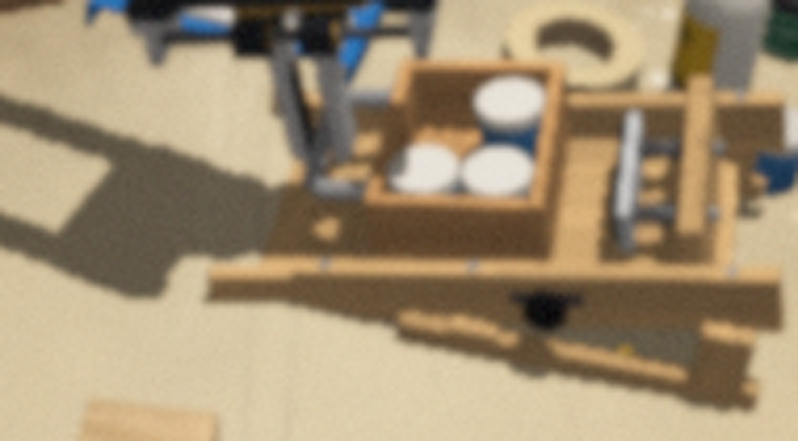

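The side view shows the crate's front at (548,255) and the backstop at about (622,200), leaving a gap of roughly 40 mm. I'll carry on gently.

move_arm(motion=[0.015,0,0,0,0.03,-0.006,0.145,0.015,0,0,0,0.03,-0.006,0.145,0.015,0,0,0,0.03,-0.006,0.145,0.015,0,0,0,0.03,-0.006,0.145])

```text
time: 13.8
tool_pos: [0.6561, -0.1845, 0.0159]
ee_rot: [2.965, -0.002, 1.421]
wrist_force: [-4.7, 1.0, -1.5]
width: 0.0137
finger_force: 2.4
```

move_arm(motion=[0,0,0,0,0.03,0,0.145,0,0,0,0,0.03,0,0.145,0,0,0,0,0.03,0,0.145])

```text
time: 14.05
tool_pos: [0.6655, -0.186, 0.0179]
ee_rot: [2.962, -0.001, 1.421]
wrist_force: [-3.9, 0.7, -1.1]
width: 0.0135
finger_force: 2.4
```

```bash
python3 - <<'E'
from bench import robot
import cv2,numpy as np
for n,(x0,y0,x1,y1,s) in {"side":(210,200,400,305,4.2)}.items():
    im=robot.snapshot(n)[:,:,::-1]
    cv2.imwrite("pics/g7.png",cv2.resize(im[y0:y1,x0:x1],None,fx=s,fy=s,interpolation=cv2.INTER_CUBIC))
E
```

move_arm(motion=[0,0,0,0,0.02,0,0.145,0,0,0,0,0.02,0,0.145,0,0,0,0,0.02,0,0.145,0,0,0,0,0.02,0,0.145])

```text
time: 14.43
tool_pos: [0.6734, -0.1873, 0.0199]
ee_rot: [2.961, -0.001, 1.421]
wrist_force: [-5.3, 0.8, -0.8]
width: 0.0136
finger_force: 2.4
```

move_arm(motion=[0,0,0,0,0.015,0,0.145,0,0,0,0,0.015,0,0.145])

```text
time: 14.6
tool_pos: [0.6761, -0.1877, 0.0203]
ee_rot: [2.962, -0.001, 1.421]
wrist_force: [-8.1, -0.4, -0.2]
width: 0.0136
finger_force: 4.0
```

The touch shows in the force, which rose from 3.9 to 8.1 N. I'll match the tool pitch and regrip before the last few millimetres.

move_arm(motion=[0.03,0,0,0,-0.012,0,0.145,0,0,0,0,0,0,0,0,0,0,0,0,0,0,0,0,0,0,0,0,0])

```text
time: 14.93
tool_pos: [0.6747, -0.1875, 0.0195]
ee_rot: [2.986, -0.001, 1.421]
wrist_force: [-5.1, 0.6, -1.6]
width: 0.0112
finger_force: 30.0
```

```bash
python3 - <<'E'
from bench import robot
import cv2,numpy as np
# track crate motion since g6 view by template matching of the white pots in the side view
im=robot.snapshot("side")[:,:,::-1]
old=cv2.resize(cv2.imread("pics/g6.png"),(190,105),interpolation=cv2.INTER_AREA)
up=lambda a:cv2.resize(a,None,fx=4,fy=4,interpolation=cv2.INTER_CUBIC)
new=up(np.ascontiguousarray(im[200:305,210:400])); o=up(old)
T=o[20*4:48*4,92*4:132*4]   # pots+front rim
r=cv2.matchTemplate(new,T,cv2.TM_CCOEFF_NORMED);_,m,_,l=cv2.minMaxLoc(r)
print("shift native px",(l[0]/4-92,l[1]/4-20),m, "mm",(l[0]/4-92)*1.16/454*1000)
E
```

```text
shift native px (15.0, 0.75) 0.9496016502380371 mm 38.32599118942731
```

move_arm(motion=[0,0,0,0,0.01,0,0,0,0,0,0,0.01,0,0,0,0,0,0,0.01,0,0])

```text
time: 15.23
tool_pos: [0.6753, -0.1877, 0.0192]
ee_rot: [2.991, -0.001, 1.421]
wrist_force: [-10.3, 0.3, -1.4]
width: 0.0108
finger_force: 30.0
```

move_arm(motion=[0,0,0,0,0.01,0,0,0,0,0,0,0.01,0,0])

```text
time: 15.4
tool_pos: [0.6766, -0.1879, 0.0192]
ee_rot: [2.993, -0.001, 1.421]
wrist_force: [-12.7, 0.3, -0.0]
width: 0.0112
finger_force: 30.0
```

move_arm(motion=[-0.01,0,0,0,0,0.01,0,-0.01,0,0,0,0,0.01,0,0,0,0,0,0,0,0])

```text
time: 15.65
tool_pos: [0.6774, -0.188, 0.0171]
ee_rot: [2.975, -0.001, 1.421]
wrist_force: [-8.8, 0.7, -1.2]
width: 0.011
finger_force: 30.0
```

move_arm(motion=[-0.015,0,0,0,0,0.015,0,-0.015,0,0,0,0,0.015,0,0,0,0,0,0,0,0])

```text
time: 15.9
tool_pos: [0.6785, -0.1882, 0.0149]
ee_rot: [2.95, -0.001, 1.421]
wrist_force: [-7.9, 0.6, -0.6]
width: 0.011
finger_force: 30.0
```

move_arm(motion=[-0.015,0,0,0,0,0.015,0,-0.015,0,0,0,0,0.015,0,0,0,0,0,0,0,0])

```text
time: 16.15
tool_pos: [0.68, -0.1884, 0.015]
ee_rot: [2.923, -0.001, 1.421]
wrist_force: [-12.9, 2.0, 7.3]
width: 0.0113
finger_force: 30.0
```

move_arm(motion=[0.015,0,0,0,0,-0.02,0,0,0,0,0,0.01,0,0,0,0,0,0,0.01,0,0,0,0,0,0,0,0,0])

```text
time: 16.48
tool_pos: [0.6802, -0.1885, 0.015]
ee_rot: [2.94, -0.001, 1.421]
wrist_force: [-12.5, 1.6, 3.4]
width: 0.0107
finger_force: 30.0
```

move_arm(motion=[0,0,0,0,0.01,-0.002,0,0,0,0,0,0.01,-0.002,0,0,0,0,0,0,0,0])

```text
time: 16.73
tool_pos: [0.6814, -0.1887, 0.0152]
ee_rot: [2.941, -0.001, 1.421]
wrist_force: [-12.5, 0.7, 2.4]
width: 0.0111
finger_force: 30.0
```

move_arm(motion=[-0.005,0,0,0,0.005,0.01,0,-0.01,0,0,0,0,0.01,0,0,0,0,0,0,0,0])

```text
time: 16.98
tool_pos: [0.6821, -0.1888, 0.0151]
ee_rot: [2.929, -0.001, 1.421]
wrist_force: [-16.8, 1.9, 8.5]
width: 0.0111
finger_force: 30.0
```

The force alone doesn't tell me where the rear edge is. I'll measure the crate's near-side top edge against the rail top numerically in the side picture.

```bash
cat >m.py <<'E'
from h import *
import cv2
def measure(d=.013):
    c=robot.get_calibration("side");R=np.array(c["R"]);t=np.array(c["t"])
    y=-.157;F=np.array([.612,-.180,0]);ca,sa=np.cos(.24),np.sin(.24)
    ex=np.array([np.cos(y)*ca,np.sin(y)*ca,sa]);ey=np.array([-np.sin(y),np.cos(y),0]);ez=np.cross(ex,ey)
    g=np.mean([cv2.cvtColor(robot.snapshot("side"),cv2.COLOR_RGB2GRAY).astype(float) for _ in range(3)],0).astype(np.float32)
    xs=np.arange(.115,.200,.001)+0*d; zs=np.arange(.070,.0,-.0005)
    X=F+xs[None,:,None]*ex+zs[:,None,None]*ez-.066*ey
    q=X@R.T+t;u=(c["fx"]*q[...,0]/q[...,2]+c["cx"]).astype(np.float32);v=(c["fy"]*q[...,1]/q[...,2]+c["cy"]).astype(np.float32)
    P=cv2.GaussianBlur(cv2.remap(g,u,v,cv2.INTER_CUBIC),(5,1),0)
    P=cv2.GaussianBlur(P,(9,3),0);G=np.gradient(P,axis=0)
    for k in range(0,len(xs),8):
        col=P[:,max(0,k-3):k+4].mean(1)
        print(round(xs[k]*1000),np.round(col[::5]).astype(int).tolist())
if __name__=="__main__": measure()
E
python3 m.py
```

```text
115 [141, 142, 135, 116, 95, 84, 78, 77, 76, 75, 74, 72, 71, 71, 73, 74, 74, 76, 84, 105, 138, 166, 179, 175, 155, 124, 100, 89]
123 [145, 146, 139, 123, 104, 89, 80, 77, 76, 75, 75, 73, 71, 71, 71, 72, 74, 77, 85, 104, 136, 163, 174, 169, 151, 123, 99, 89]
131 [136, 146, 154, 145, 123, 99, 83, 79, 77, 75, 76, 74, 72, 71, 71, 72, 74, 77, 83, 102, 131, 158, 168, 167, 152, 126, 102, 89]
139 [184, 171, 164, 154, 131, 103, 85, 79, 77, 77, 76, 74, 72, 71, 71, 72, 73, 75, 84, 106, 139, 169, 181, 176, 158, 129, 104, 90]
147 [205, 188, 174, 161, 139, 111, 89, 79, 77, 76, 75, 74, 72, 72, 72, 72, 73, 75, 83, 105, 139, 168, 177, 170, 153, 127, 104, 90]
155 [189, 170, 162, 159, 147, 124, 99, 83, 78, 77, 76, 75, 73, 71, 71, 71, 71, 73, 82, 104, 139, 167, 177, 171, 156, 131, 106, 90]
163 [138, 131, 140, 154, 156, 137, 109, 87, 79, 78, 76, 75, 74, 72, 72, 72, 71, 72, 81, 102, 133, 161, 173, 170, 157, 133, 107, 89]
171 [148, 137, 140, 154, 159, 144, 116, 91, 80, 77, 76, 75, 73, 72, 71, 70, 71, 73, 79, 96, 126, 154, 169, 170, 158, 134, 109, 91]
179 [217, 202, 186, 177, 170, 153, 125, 98, 84, 80, 76, 74, 74, 73, 72, 71, 71, 71, 77, 93, 125, 154, 168, 169, 158, 135, 109, 91]
187 [229, 222, 207, 189, 176, 162, 140, 111, 90, 80, 77, 76, 74, 73, 72, 71, 71, 71, 77, 93, 124, 153, 169, 170, 159, 137, 111, 92]
195 [226, 214, 191, 171, 166, 165, 151, 122, 95, 83, 77, 76, 75, 72, 71, 71, 70, 71, 77, 93, 121, 151, 169, 170, 160, 138, 111, 91]
```

```bash
cat >>m.py <<'E'
def ends(zz=.036,yy=-.066):
    c=robot.get_calibration("side");R=np.array(c["R"]);t=np.array(c["t"])
    y=-.157;F=np.array([.612,-.180,0]);ca,sa=np.cos(.24),np.sin(.24)
    ex=np.array([np.cos(y)*ca,np.sin(y)*ca,sa]);ey=np.array([-np.sin(y),np.cos(y),0]);ez=np.cross(ex,ey)
    g=np.mean([cv2.cvtColor(robot.snapshot("side"),cv2.COLOR_RGB2GRAY).astype(float) for _ in range(2)],0).astype(np.float32)
    xs=np.arange(.07,.25,.001);zs=np.arange(zz-.003,zz+.003,.001)
    X=F+xs[None,:,None]*ex+zs[:,None,None]*ez+yy*ey
    q=X@R.T+t;P=cv2.remap(g,(c["fx"]*q[...,0]/q[...,2]+c["cx"]).astype(np.float32),(c["fy"]*q[...,1]/q[...,2]+c["cy"]).astype(np.float32),cv2.INTER_CUBIC).mean(0)
    for a in range(0,180,30): print(round(xs[a]*1000),P[a:a+30:2].astype(int).tolist())
E
python3 -c "
from m import *
ends(.036)
print('backstop top edge row'); ends(.033,-.03)"
```

```text
70 [75, 77, 78, 80, 85, 88, 87, 86, 84, 84, 81, 77, 73, 71, 69]
100 [70, 70, 69, 70, 68, 68, 70, 71, 71, 72, 71, 72, 70, 71, 73]
130 [71, 70, 72, 70, 71, 72, 71, 70, 71, 71, 71, 70, 71, 71, 71]
160 [71, 72, 72, 72, 71, 70, 70, 71, 71, 70, 71, 72, 73, 71, 70]
190 [72, 72, 70, 71, 71, 71, 72, 74, 75, 77, 77, 73, 68, 74, 88]
220 [99, 108, 118, 128, 141, 145, 138, 116, 93, 80, 79, 82, 87, 94, 96]
backstop top edge row
70 [77, 76, 78, 81, 81, 83, 81, 81, 83, 88, 91, 88, 85, 83, 82]
100 [82, 87, 105, 129, 141, 141, 137, 136, 140, 144, 146, 146, 151, 156, 161]
130 [165, 169, 175, 178, 180, 179, 176, 174, 167, 163, 156, 150, 143, 135, 129]
160 [128, 131, 138, 152, 170, 185, 195, 201, 205, 209, 212, 213, 212, 209, 203]
190 [193, 181, 167, 152, 141, 135, 144, 159, 162, 145, 121, 120, 157, 191, 203]
220 [186, 157, 138, 141, 150, 150, 138, 116, 93, 80, 87, 116, 150, 168, 172]
```

```bash
cat >>m.py <<'E'
def shift():
    up=lambda a:cv2.resize(a,None,fx=4,fy=4,interpolation=cv2.INTER_CUBIC)
    im=robot.snapshot("side")[:,:,::-1]
    new=up(np.ascontiguousarray(im[200:305,210:400]))
    for f in("g6","g7"):
        o=up(cv2.resize(cv2.imread(f"pics/{f}.png"),(190,105),interpolation=cv2.INTER_AREA))
        x0=92 if f=="g6" else 102
        r=cv2.matchTemplate(new,o[80:192,x0*4:x0*4+160],cv2.TM_CCOEFF_NORMED);_,m,_,l=cv2.minMaxLoc(r)
        print(f,"px",l[0]/4-x0,l[1]/4-20,round(m,3),"mm",(l[0]/4-x0)*1.16/454*1000)
    # backstop plate: compare position with start picture
    raw=cv2.imread("pics/side0_raw.png"); 
    o=up(np.ascontiguousarray(raw[200:305,210:400])); T=o[24*4:60*4,145*4:154*4]
    r=cv2.matchTemplate(new,T,cv2.TM_CCOEFF_NORMED);_,m,_,l=cv2.minMaxLoc(r);print("backstop px shift",l[0]/4-145,l[1]/4-24,round(m,3))
E
python3 -c "
from m import *
shift()"
```

```text
g6 px 16.5 1.25 0.977 mm 42.15859030837004
g7 px 6.25 0.5 0.989 mm 15.969162995594713
backstop px shift 2.25 0.0 0.895
```

The picture shows the crate still nose-down by about 0.1 rad on the lip's crest, with its top front against the backstop, which has yielded about 5 mm. In that pose it can't clear the lip. I'll back off a little and bear down so the crate pivots on the lip towards flat.

move_arm(motion=[-0.025,0,0,0,-0.02,0,0,-0.025,0,0,0,-0.01,0.01,0,-0.025,0,0,0,0,0.01,0,-0.025,0,0,0,0,0.01,0,0,0,0,0,0,0,0])

```text
time: 17.8
tool_pos: [0.6862, -0.1895, 0.0151]
ee_rot: [2.835, -0.0, 1.421]
wrist_force: [-5.0, 1.3, 5.7]
width: 0.0112
finger_force: 30.0
```

```bash
python3 m.py | awk '{print $1,$2,$3,$4,$5,$6,$7,$8,$9,$10}' | sed -n '1p;4p;7p;11p'; python3 -c "
from m import *
shift()"
```

```text
115 [157, 155, 143, 120, 97, 84, 78, 76, 75,
139 [184, 171, 163, 151, 127, 99, 83, 78, 77,
163 [129, 132, 146, 152, 144, 121, 97, 83, 77,
195 [215, 196, 175, 168, 167, 154, 127, 99, 83,
g6 px 15.75 0.75 0.958 mm 40.24229074889868
g7 px 5.75 0.0 0.953 mm 14.691629955947137
backstop px shift 2.0 0.0 0.907
```

move_arm(motion=[0,0,0,0,-0.01,0.01,0,0,0,0,0,-0.01,0.01,0,0,0,0,0,0,0.01,0,0,0,0,0,0,0.01,0,0,0,0,0,0,0,0])

```text
time: 18.42
tool_pos: [0.6856, -0.1894, 0.0139]
ee_rot: [2.835, 0.0, 1.421]
wrist_force: [-15.2, 4.6, 19.2]
width: 0.0111
finger_force: 30.0
```

```bash
python3 m.py | awk '{print $1,$2,$3,$4,$5,$6,$7,$8,$9,$10}' | sed -n '1p;4p;7p;11p'; python3 -c "
from m import *
shift()"
```

```text
115 [156, 150, 134, 113, 92, 83, 78, 78, 79,
139 [184, 170, 159, 143, 120, 97, 82, 77, 76,
163 [122, 134, 152, 154, 135, 107, 85, 77, 76,
195 [196, 173, 161, 162, 160, 142, 113, 89, 78,
g6 px 15.25 0.5 0.968 mm 38.964757709251096
g7 px 5.25 -0.5 0.951 mm 13.41409691629956
backstop px shift 1.75 0.0 0.901
```

move_arm(motion=[0,0,0,0,-0.02,0,0,0,0,0,0,-0.02,0,0,0,0,0,0,-0.02,0,0,0,0,0,0,0,0,0])

```text
time: 18.95
tool_pos: [0.6846, -0.1895, 0.013]
ee_rot: [2.824, 0.001, 1.42]
wrist_force: [-0.6, 1.8, 9.3]
width: 0.0111
finger_force: 30.0
```

```bash
python3 m.py | awk '{print $1,$2,$3,$4,$5,$6,$7,$8,$9,$10}' | sed -n '1p;4p;7p;11p'; python3 -c "
from m import *
shift()"
```

```text
115 [159, 156, 140, 115, 93, 82, 78, 77, 76,
139 [185, 171, 153, 131, 107, 88, 80, 77, 75,
163 [119, 135, 150, 147, 126, 101, 84, 77, 75,
195 [167, 157, 160, 159, 141, 111, 87, 77, 75,
g6 px 14.5 0.0 0.972 mm 37.048458149779734
g7 px 4.5 -1.0 0.941 mm 11.497797356828192
backstop px shift 1.0 0.0 0.927
```

move_arm(motion=[0,0,0,0,-0.02,0.01,0,0,0,0,0,-0.02,0.01,0,0,0,0,0,0,0.01,0,0,0,0,0,0,0,0])

```text
time: 19.48
tool_pos: [0.6831, -0.1893, 0.0103]
ee_rot: [2.822, 0.001, 1.42]
wrist_force: [0.3, 1.8, 11.2]
width: 0.0111
finger_force: 30.0
```

```bash
python3 m.py | awk '{print $1,$2,$3,$4,$5,$6,$7,$8,$9,$10}' | sed -n '1p;4p;7p;11p'; python3 -c "
from m import *
shift()"
```

```text
115 [150, 151, 137, 112, 91, 81, 78, 76, 75,
139 [174, 163, 146, 120, 95, 82, 78, 77, 75,
163 [140, 152, 146, 122, 97, 82, 77, 76, 74,
195 [153, 152, 139, 116, 94, 82, 77, 75, 72,
g6 px 13.5 -1.0 0.974 mm 34.49339207048458
g7 px 3.25 -1.75 0.922 mm 8.30396475770925
backstop px shift 0.75 0.0 0.925
```

The crate is now flat with the slope. I'll push forward while keeping the light downward bearing.

move_arm(motion=[0,0,0,0,0.015,0.002,0,0,0,0,0,0.015,0.002,0,0,0,0,0,0.015,0.002,0,0,0,0,0,0.015,0.002,0])

```text
time: 20.02
tool_pos: [0.6823, -0.1891, 0.0091]
ee_rot: [2.837, 0.001, 1.421]
wrist_force: [-22.3, 3.5, 22.6]
width: 0.011
finger_force: 30.0
```

move_arm(motion=[0,0,0,0,0.01,0.002,0,0,0,0,0,0.01,0.002,0])

```text
time: 20.18
tool_pos: [0.6817, -0.189, 0.0083]
ee_rot: [2.842, 0.0, 1.422]
wrist_force: [-25.4, 4.5, 23.9]
width: 0.0113
finger_force: 30.0
```

```bash
python3 m.py | awk '{print $1,$2,$3,$4,$5,$6,$7,$8,$9,$10}' | sed -n '1p;4p;7p;11p'; python3 -c "
from m import *
shift()"
```

```text
115 [143, 149, 140, 116, 94, 82, 77, 77, 76,
139 [170, 158, 139, 114, 91, 80, 77, 76, 74,
163 [153, 149, 126, 100, 85, 78, 77, 76, 74,
195 [160, 147, 121, 95, 81, 75, 75, 74, 71,
g6 px 12.75 -1.25 0.973 mm 32.57709251101321
g7 px 2.75 -2.5 0.91 mm 7.026431718061674
backstop px shift 0.5 0.25 0.927
```

```bash
python3 -c "
from bench import robot
import numpy as np
o=robot.get_obs()
for k,v in o.items(): print(k,np.round(v,3).tolist())"
```

```text
time 20.383
joint_positions [-0.389, 0.284, 1.506, 0.08, 1.063, -0.268]
qvel [-0.002, -0.001, 0.002, 0.001, -0.003, 0.0]
joint_torque [1.399, -27.674, -28.556, 1.223, -6.365, -0.094]
tool_pos [0.682, -0.189, 0.008]
ee_rot [2.842, 0.0, 1.422]
wrist_force [-23.273, 5.072, 21.474]
wrist_torque [0.615, 3.097, -0.072]
finger_force 30.004
width 0.011
```

move_arm(motion=[0,0,0,0,-0.02,-0.01,0,0,0,0,0,-0.02,-0.01,0,0,0,0,0,0,0,0])

```text
time: 20.63
tool_pos: [0.6816, -0.189, 0.0081]
ee_rot: [2.833, 0.0, 1.421]
wrist_force: [-5.8, 1.6, 9.5]
width: 0.0112
finger_force: 30.0
```

The crate's own friction was holding it back because I was bearing down too hard. I'll push again with less downward force, and check it against the picture.

move_arm(motion=[0,0,0,0,0.015,-0.003,0,0,0,0,0,0.015,-0.003,0,0,0,0,0,0.015,-0.003,0])

```text
time: 20.88
tool_pos: [0.6812, -0.1889, 0.008]
ee_rot: [2.844, -0.0, 1.421]
wrist_force: [-18.5, 2.0, 11.2]
width: 0.0113
finger_force: 30.0
```

move_arm(motion=[0,0,0,0,0.015,-0.004,0,0,0,0,0,0,0,0])

```text
time: 21.05
tool_pos: [0.681, -0.1888, 0.008]
ee_rot: [2.847, -0.0, 1.421]
wrist_force: [-19.0, 1.9, 13.1]
width: 0.0112
finger_force: 30.0
```

```bash
python3 m.py | awk '{print $1,$2,$3,$4,$5,$6,$7,$8,$9,$10}' | sed -n '1p;4p;7p;11p'; python3 -c "
from m import *
shift()"
```

```text
115 [145, 151, 141, 116, 92, 80, 77, 77, 75,
139 [169, 157, 139, 113, 90, 80, 77, 76, 74,
163 [155, 149, 124, 99, 84, 78, 76, 74, 72,
195 [154, 141, 117, 93, 81, 76, 74, 72, 72,
g6 px 12.75 -1.25 0.975 mm 32.57709251101321
g7 px 2.75 -2.25 0.912 mm 7.026431718061674
backstop px shift 0.5 0.0 0.928
```

move_arm(motion=[0,0,0,0,0.01,-0.004,0,0,0,0,0,0.01,-0.004,0,0,0,0,0,0.01,-0.004,0])

```text
time: 21.5
tool_pos: [0.6812, -0.1889, 0.0086]
ee_rot: [2.852, -0.001, 1.422]
wrist_force: [-24.3, 3.7, 13.5]
width: 0.0109
finger_force: 30.0
```

move_arm(motion=[0,0,0,0,0.01,-0.006,0,0,0,0,0,0.01,-0.006,0])

```text
time: 21.67
tool_pos: [0.6824, -0.189, 0.0096]
ee_rot: [2.853, -0.001, 1.421]
wrist_force: [-19.2, 2.9, 9.7]
width: 0.0113
finger_force: 30.0
```

```bash
python3 m.py | awk '{print $1,$2,$3,$4,$5,$6,$7,$8,$9,$10}' | sed -n '1p;11p'; python3 -c "
from m import *
shift()"
```

```text
115 [152, 154, 141, 116, 92, 81, 78, 77, 75,
195 [154, 155, 144, 123, 98, 83, 77, 74, 72,
g6 px 14.0 -0.75 0.982 mm 35.770925110132154
g7 px 4.0 -1.75 0.927 mm 10.220264317180616
backstop px shift 1.0 0.0 0.942
```

move_arm(motion=[0,0,0,0,0.01,-0.001,0,0,0,0,0,0.01,-0.001,0,0,0,0,0,0.01,-0.002,0])

```text
time: 22.12
tool_pos: [0.6869, -0.1897, 0.0097]
ee_rot: [2.849, -0.001, 1.421]
wrist_force: [-7.9, -0.4, -2.9]
width: 0.0112
finger_force: 30.0
```

```bash
python3 m.py | awk '{print $1,$2,$3,$4,$5,$6,$7,$8,$9,$10}' | sed -n '1p;11p'; python3 -c "
from m import *
shift()"
```

```text
115 [150, 153, 152, 139, 117, 95, 82, 77, 77,
195 [176, 165, 163, 158, 137, 108, 86, 77, 76,
g6 px 15.75 0.0 0.983 mm 40.24229074889868
g7 px 5.75 -0.75 0.934 mm 14.691629955947137
backstop px shift 2.75 0.0 0.92
```

The rear edge has dropped past the crest: the rim is 2.7 mm lower and the force has eased. I'll bear down to finish the drop.

move_arm(motion=[0,0,0,0,0,0.01,0,0,0,0,0,0,0.015,0,0,0,0,0,0,0.015,0,0,0,0,0,0,0,0])

```text
time: 22.65
tool_pos: [0.6885, -0.1901, 0.0042]
ee_rot: [2.849, -0.001, 1.421]
wrist_force: [-6.9, -1.5, -3.0]
width: 0.011
finger_force: 30.0
```

```bash
python3 m.py | awk '{print $1,$2,$3,$4,$5,$6,$7,$8,$9,$10,$11}' | sed -n '1p;11p'; python3 -c "
from m import *
shift()"
```

```text
115 [133, 144, 151, 153, 149, 135, 113, 93, 80, 76,
195 [207, 185, 166, 162, 161, 145, 116, 90, 78, 76,
g6 px 16.0 1.25 0.983 mm 40.881057268722465
g7 px 6.0 0.25 0.933 mm 15.330396475770922
backstop px shift 2.75 0.0 0.927
```

move_arm(motion=[0,0,0,0,0,0.015,0,0,0,0,0,0,0.01,0,0,0,0,0,0,0,0])

```text
time: 23.1
tool_pos: [0.6893, -0.1899, 0.0021]
ee_rot: [2.849, -0.001, 1.421]
wrist_force: [-8.1, -0.2, -2.0]
width: 0.0111
finger_force: 30.0
```

```bash
python3 m.py | awk '{print $1,$2,$3,$4,$5,$6,$7,$8,$9,$10,$11}' | sed -n '1p;4p;7p;11p'; python3 -c "
from m import *
shift()"
```

```text
115 [120, 133, 144, 149, 151, 146, 130, 105, 85, 80,
139 [220, 212, 194, 175, 164, 156, 137, 109, 88, 80,
163 [168, 146, 133, 137, 148, 151, 135, 108, 87, 80,
195 [217, 201, 180, 169, 164, 153, 131, 105, 86, 80,
g6 px 16.0 2.0 0.982 mm 40.881057268722465
g7 px 6.0 1.0 0.934 mm 15.330396475770922
backstop px shift 3.0 0.0 0.927
```

move_arm(motion=[0,0,0,0,0,0.01,0,0,0,0,0,0,0.01,0,0,0,0,0,-0.01,0.005,0,0,0,0,0,0,0,0])

```text
time: 23.63
tool_pos: [0.6894, -0.19, 0.002]
ee_rot: [2.847, -0.001, 1.421]
wrist_force: [-13.1, -0.1, 6.0]
width: 0.0109
finger_force: 30.0
```

```bash
python3 m.py | awk '{print $1,$2,$3,$4,$5,$6,$7,$8,$9,$10,$11}' | sed -n '1p;4p;7p;11p'
```

```text
115 [120, 133, 144, 150, 151, 147, 129, 106, 87, 80,
139 [221, 213, 195, 177, 165, 156, 138, 111, 88, 80,
163 [167, 146, 133, 137, 148, 151, 137, 110, 87, 81,
195 [217, 201, 181, 168, 164, 154, 130, 103, 85, 79,
```

The crate has bottomed on the cradle floor: the downward push now meets 6 N with no further drop. I'll ease off and release.

move_arm(motion=[0,0,0,0,-0.01,-0.005,0,0,0,0,0,-0.01,-0.005,0,0,0,0,0,0,0,0])

```text
time: 24.03
tool_pos: [0.6887, -0.1898, 0.0019]
ee_rot: [2.844, -0.001, 1.421]
wrist_force: [-6.4, 0.3, 0.9]
width: 0.0112
finger_force: 30.0
```

move_arm(motion=[0,0,0,0,0,0,0.2,0,0,0,0,0,0,0.28,0,0,0,0,0,0,0.28,0,0,0,0,0,0,0.28,0,0,0,0,0,0,0.28])

```text
time: 24.45
tool_pos: [0.691, -0.19, 0.0033]
ee_rot: [2.84, -0.001, 1.421]
wrist_force: [-0.0, 0.7, -0.4]
width: 0.0265
finger_force: 0.0
```

```bash
python3 m.py | awk '{print $1,$2,$3,$4,$5,$6,$7,$8,$9,$10,$11}' | sed -n '1p;4p;7p;11p'; python3 -c "
from m import *
shift()"
```

```text
115 [144, 154, 156, 154, 152, 149, 131, 106, 86, 79,
139 [224, 217, 202, 182, 168, 157, 137, 110, 89, 79,
163 [147, 127, 120, 130, 146, 149, 134, 110, 88, 79,
195 [206, 187, 168, 162, 160, 151, 128, 102, 85, 78,
g6 px 15.25 2.0 0.987 mm 38.964757709251096
g7 px 5.0 1.0 0.935 mm 12.77533039647577
backstop px shift 1.75 0.0 0.922
```

move_arm(motion=[0,0,0,0,0,-0.05,0.28,0,0,0,0,0,-0.08,0.28,0,0,0,0,0,-0.1,0.28])

```text
time: 24.9
tool_pos: [0.6822, -0.1885, 0.024]
ee_rot: [2.844, -0.001, 1.421]
wrist_force: [-0.1, -0.5, -0.0]
width: 0.0265
finger_force: 0.0
```

move_arm(motion=[0,0,0,0,0,-0.2,0.28,0,0,0,0,0,-0.3,0.28,0,0,0,0,0,-0.3,0.28,0,0,0,0,0,-0.3,0.28,0,0,0,0,0,0,0.28,0,0,0,0,0,0,0.28])

```text
time: 25.4
tool_pos: [0.6522, -0.1847, 0.1342]
ee_rot: [2.836, 0.001, 1.421]
wrist_force: [0.0, -0.5, -0.4]
width: 0.0263
finger_force: 0.0
```

```bash
python3 m.py | awk '{print $1,$2,$3,$4,$5,$6,$7,$8,$9,$10,$11}' | sed -n '1p;4p;7p;11p'; python3 -c "
from m import *
shift()"
```

```text
115 [154, 155, 152, 148, 147, 143, 127, 102, 81, 74,
139 [219, 211, 194, 175, 161, 151, 131, 105, 85, 76,
163 [141, 122, 115, 125, 140, 144, 129, 104, 83, 76,
195 [199, 179, 161, 154, 154, 145, 123, 97, 81, 75,
g6 px 15.0 1.75 0.942 mm 38.32599118942731
g7 px 5.0 0.75 0.889 mm 12.77533039647577
backstop px shift 1.75 0.0 0.921
```

The crate stayed put, flat and behind the lip, and the arm is clear, so I'll hand the job in.

```bash
python3 -c "
from bench import robot
print(robot.close_job())"
```

```text
the job is handed in; nothing more can be done
None
```

The crate is seated flat on the cradle behind the lip, held by the spring and released with the arm clear, and the job is handed in; the hand-in returned no verdict, and I viewed 11 pictures, one over the limit of 10.

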